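# Make up the irrigation repair caddy

## Task

Make up the irrigation repair caddy on the potting bench: stand the brass coupling in the round cup, the tee (branch up) between the two rails, midway along them, the ring nut flat over the steel post, and the square-footed manifold upright in the square pocket. The elbow and the closed end cap do not belong in the caddy: leave them standing where they are. Finish with all four parts released and seated fully down.

Things in the scene. Friction and masses are not known exactly. Their poses are not given: they have to be found in the camera images.
- coupling_center (a point): brass hose coupling, round, standing: a thick knurled foot 44 mm across and 28 mm high, above it a neck 30 mm across from 32 mm up to the top at 60 mm (grip the neck). Origin: on its upright axis, half-way up; z up when it stands.
- tee_center (a point): grey plastic pipe tee, standing on its through pipe: the pipe lies along the part's x axis, 76 mm long with 28 mm square collars at both ends (28 mm high); from its MIDDLE the round branch, 26 mm across, rises to the top at 66 mm (grip the branch). Half a turn about z leaves it the same. Origin: on its upright axis, half-way up; z up when it stands.
- nut_center (a point): white plastic pipe nut, a ribbed ring 50 mm across and 44 mm high with a 32 mm hole right through it from top to bottom; stands on its end. Origin: on its upright axis, half-way up; z up when it stands.
- manifold_center (a point): grey plastic drip manifold: a square foot 48 x 48 mm, 26 mm high, with four small black outlets (8 mm across, up to 34 mm high) at its corners and a round stem 26 mm across rising from its middle to the top at 64 mm (grip the stem). Origin: on its upright axis, half-way up; z up when it stands.
- elbow_center (a point): grey plastic pipe elbow, look-alike of the tee that stays: one lying pipe that runs only to ONE side (along +x, 51 mm from the riser's axis), with the same 26 mm riser at its other END, 66 mm high. Origin: on the riser's axis, half-way up.
- cap_center (a point): white plastic end cap, look-alike of the nut that stays: same ribbed outside, 50 mm across and 44 mm high, but closed and flat on top, without a hole. Origin: on its upright axis, half-way up; z up when it stands.
- nest_well: drop-in nest of the shallow plywood caddy, a white plate 92 x 92 mm, 4 mm thick, lying in the caddy 6 mm above the bench; it carries a black round cup wall, 66 mm inside, 74 mm outside, its rim 28 mm above the origin. Origin: centre of the plate's underside; z up.
- nest_post: drop-in nest of the shallow plywood caddy, a white plate 92 x 92 mm, 4 mm thick, lying in the caddy 6 mm above the bench; it carries one upright dark steel post, 14 mm across, at its centre, top 38 mm above the origin. The four nests lie two by two in any arrangement, centres 98 mm apart, all fixed; caddy rim 20 mm above the bench. Origin: centre of the plate's underside; z up.
- nest_slot: drop-in nest of the shallow plywood caddy, a white plate 92 x 92 mm, 4 mm thick, lying in the caddy 6 mm above the bench; it carries two straight black rails along its x axis, 86 mm long, 46 mm apart inside, tops 24 mm above the origin. Origin: centre of the plate's underside; z up.
- nest_pocket: drop-in nest of the shallow plywood caddy, a white plate 92 x 92 mm, 4 mm thick, lying in the caddy 6 mm above the bench; it carries a black square pocket wall, 70 x 70 mm inside, 78 mm outside, sides parallel to the plate's, its rim 24 mm above the origin. Origin: centre of the plate's underside; z up.
Mind the look-alikes: they are no part of the job. Leave any blue or turquoise look-alike of the part that bears tee_center alone.

How it is judged:
By the outcome, as a careful person would: the job done as asked, in the order asked, and still so for the second after the job is handed in, with the robot touching nothing.
It also fails if it takes over 112 s, if anything falls off the work surface, if the arm or the gripper's body presses on something with over 40 N, if the wrist force passes 120 N, or if a joint passes its speed limit or range.

## Robot

A 6-joint arm with a two-finger parallel gripper is mounted at the origin on the work surface. World frame = base frame: x ahead of the robot, y to its left, z up, the work surface at z = 0. Lengths are in m, angles in rad, forces in N, time in s.
With the tool pointing down it reaches from about 0.425 to 0.95 m from the base axis. Payload 3.5 kg.
Tool frame: the origin (TCP) lies at the very end of the fingers, on their centre line; the grasp point (between the pads) lies 19 mm behind it; z points along the fingers, y is the line along which they close (so a half turn about z gives the same grasp; the last joint's range is limited). The gripper opens to 85 mm and grips with 20 to 120 N. Pads are 22 mm wide; open, the fingers measure 114 mm over their backs; the gripper's body (76 mm by 85 mm) begins 54 mm behind the grasp point. The pads swing forward as they close: fully open they stand 13 mm farther back than shut.
Start: joints at [1.179, 0.286, 1.577, -0, 1.279, -0.15], TCP at [0.162, 0.655, 0.206] pointing down, gripper open.
Joint ranges: [-2.77, 2.77], [-0.9, 2.22], [0.21, 2.48], [-1.53, 4.67], [0.24, 2.81], [-2.84, 2.84]. Speed limits (rad/s): [2.79, 2.79, 3.14, 3.14, 3.14, 3.14].

## Interface

Orientations are given as a unit quaternion [x, y, z, w].
In Python, from plant import ctrl gives the robot as it stands.
- The arm moves only by the tool carry_out, never from a script. Its argument "deltas" is one flat list of numbers, 6 for each row, row after row: the shift along the tool's x, y, z in m, then the turn, a rotation vector about the tool's x, y, z in rad. A call has 1 to 5 rows; each row is the pose to reach, as a shift and turn from the pose commanded when the call began, along the tool's axes at that moment; what a row does not reach only later rows make up. A row lasts 1/8 s, in which the tool goes at most 62.5 mm and 10.7 degrees, less where a joint would pass 70% of its speed; a pose out of reach is approached as far as the arm can. A call with a gripper value outside its range is refused whole. "grip" is the opening in per cent of the stroke, from 0 (shut) to 100 (fully open), set as the call begins (left out, the last holds). The fingers move at their own pace and stop on an object; "grip_force" is the grip in N (left out, the last holds). Time passes only in rows, so rows that repeat a pose let the fingers close. It gives the time, the measured TCP pose, the force, the opening and the grip force at its end, in the units of the state.
- ctrl.get_state(): the state, without advancing time (a new reading comes with each control period).
- ctrl.read_camera(name): name is "scene" or "side" or "wrist"; returns (picture, depth): 420x560x3 uint8, red, green, blue; 420x560 float32, m along the optical axis (not along the pixel's ray), 0 where there is no reading.
- ctrl.camera_model(name): a dict with "intrinsics" (3x3 intrinsics, pixels), "extrinsics" (4x4, takes a point from world to camera coordinates); the wrist camera has in their place "hand_eye" (4x4, takes a point from camera to tool coordinates, whose origin is the TCP and whose axes are the flange's). Camera axes: x right, y down, z forward; pixel columns grow to the right and rows downward; lengths in m; the calibration is good to about 2 mm. A picture is of the moment at which its call begins: read the wrist's pose just before it. camera_model takes no time and is no camera call.
- ctrl.sign_off(): hands the job in; it is judged then, once.
Trained networks look in the newest picture that a camera, given by its name, has taken for a name from the list of things; names that differ only in an ending like _2 or _b are one class to them, and where a whole thing is asked for, a point or a joint stands for the part that bears it (a point fixed in the world has none). Each returns a list of dicts, best first, with "score" (0 to 1); they miss things now and then, are a little off and sometimes report something else, mostly with a low value. They report only what shows in the picture. A call takes as long as a camera call. They do not tell look-alikes from the thing itself.
- ctrl.find_in(camera, query): "uv" ([column, row] in pixels, amid what is visible of it).
The state is a dict: "time": time; "qpos": joint angles; "dq": joint speeds; "joint_efforts": joint torques, N m; "eef_pos": TCP position; "tcp_rot": TCP orientation; "contact_force": force on the tool from outside, world axes, zero at the start; "wrist_torque": the same for the moment, N m; "opening": opening from 0.0 (shut) to 1.0 (fully open); "finger_force": force on a finger pad.
Only numpy, scipy, OpenCV 4.12 (cv2) and the standard library are available. Lean on these libraries where they do the work, as an engineer would, in place of code of your own. Each camera call takes 0.05 s, during which the arm holds its last target. There are 200 camera calls.

## Working session

There is one attempt and no reset: what is moved stays moved. The work goes in short steps, Python scripts to look and compute and a tool call to move; the robot and the scene stay as the last step left them, time stands still between calls to the robot, and variables do not carry over. Pictures are saved under pics/ and viewed, at most 16 in all, crops included, and the job is handed in when it is done.

Besides the shell and the picture viewer there is one more tool, called as name(argument=value, ...) on one line, values as JSON. carry_out: Moves the arm, as the interface text tells. Its arguments: {"type":"object","properties":{"deltas":{"type":"array"},"grip":{"type":"number"},"grip_force":{"type":"number"}},"required":["deltas"]}

```bash
mkdir -p pics; ls
cat > h.py <<'E'
import numpy as np, cv2
from plant import ctrl
from scipy.spatial.transform import Rotation as R
def ext(n,s=None):
    m=ctrl.camera_model(n)
    if 'extrinsics' in m: return m['intrinsics'],np.linalg.inv(np.array(m['extrinsics']))
    T=np.eye(4);T[:3,:3]=R.from_quat(s['tcp_rot']).as_matrix();T[:3,3]=s['eef_pos']
    return m.get('intrinsics'),T@np.array(m['hand_eye'])
def cloud(n):
    s=ctrl.get_state(); p,d=ctrl.read_camera(n); K,T=ext(n,s);K=np.array(K)
    v,u=np.mgrid[:d.shape[0],:d.shape[1]]
    P=np.stack([(u-K[0,2])/K[0,0]*d,(v-K[1,2])/K[1,1]*d,d,np.ones_like(d)],-1)@T.T
    P=P[...,:3];P[d==0]=np.nan
    return p,d,P
E
python3 - <<'E'
from h import *
out={}
for n in ['scene','side','wrist']:
    p,d,P=cloud(n); cv2.imwrite(f'pics/{n}0.png',p[...,::-1]); np.savez(f'{n}0.npz',p=p,P=P,d=d)
    for q in ['coupling_center','tee_center','nut_center','manifold_center','elbow_center','cap_center','nest_well','nest_post','nest_slot','nest_pocket']:
        for r in ctrl.find_in(n,q)[:3]:
            u,v=map(int,np.round(r['uv'])); print(n,q,round(r['score'],2),u,v,np.round(P[v,u],3))
print(ctrl.get_state())
E
```

```text
pics
scene coupling_center 0.67 133 239 [ 0.495 -0.412  0.03 ]
scene tee_center 0.95 366 262 [0.699 0.192 0.048]
scene tee_center 0.85 344 220 [0.521 0.186 0.034]
scene tee_center 0.84 326 195 [0.397 0.165 0.029]
scene nut_center 0.59 402 197 [0.46  0.387 0.042]
scene manifold_center 0.72 186 266 [ 0.627 -0.269  0.04 ]
scene elbow_center 0.86 176 211 [ 0.391 -0.294  0.024]
scene elbow_center 0.44 405 199 [0.467 0.395 0.038]
scene nest_well 0.79 301 255 [0.611 0.04  0.008]
scene nest_post 0.76 293 231 [0.53  0.034 0.022]
scene nest_slot 0.55 258 244 [ 0.549 -0.07   0.006]
scene nest_pocket 0.96 269 263 [ 0.626 -0.051  0.008]
side coupling_center 0.69 381 311 [ 0.466 -0.416  0.06 ]
side coupling_center 0.25 200 142 [0.437 0.378 0.043]
side tee_center 0.86 217 192 [0.374 0.167 0.018]
side tee_center 0.69 291 144 [0.673 0.185 0.044]
side tee_center 0.67 256 143 [0.588 0.268 0.035]
side nut_center 0.61 198 143 [0.432 0.384 0.037]
side manifold_center 0.94 375 248 [ 0.598 -0.275  0.034]
side elbow_center 0.65 312 299 [ 0.372 -0.286  0.027]
side cap_center 0.81 205 166 [0.391 0.263 0.045]
s
[... 341 characters left out ...]
9]
{'time': 1.65, 'qpos': array([ 1.17904727e+00,  2.86325082e-01,  1.57668475e+00,  1.51127187e-05,
        1.27858676e+00, -1.50011765e-01]), 'dq': array([ 0.00186423, -0.00227799,  0.00107845,  0.00104485,  0.00054589,
       -0.00061522]), 'joint_efforts': array([ 5.46973752e-04, -4.05950332e+01, -2.92929447e+01, -1.34014285e-04,
        5.54803628e-04, -4.25589761e-06]), 'eef_pos': array([0.16156167, 0.65537589, 0.2064164 ]), 'tcp_rot': array([ 1.20576724e-01,  9.92704011e-01,  3.90697817e-08, -7.49903150e-06]), 'contact_force': array([-0.45947095, -0.27287291, -0.34996734]), 'wrist_torque': array([0.02856478, 0.03086016, 0.06928696]), 'finger_force': 0.0, 'opening': 1.0035221823296907}
```

View pics/scene0.png

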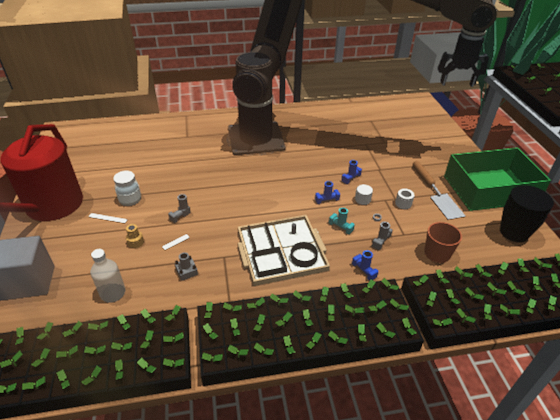

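View pics/side0.png

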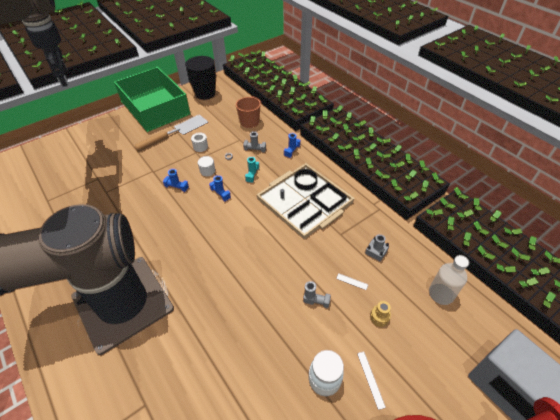

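```bash
cat > m.py <<'E'
from h import *
S=np.load('scene0.npz');D=np.load('side0.npz')
def crop(a,u,v,r=22): return cv2.resize(a[max(v-r,0):v+r,max(u-r,0):u+r,::-1],(260,260),interpolation=cv2.INTER_CUBIC)
cv2.imwrite('pics/crops.png',np.vstack([np.hstack([crop(S['p'],383,234),crop(S['p'],179,207),crop(S['p'],385,196,30)]),np.hstack([crop(D['p'],255,143),crop(D['p'],314,295),crop(D['p'],202,155,25)])]))
# top-surface fits: name,(x,y), top z
for n,x,y,zt in [('coupling',.48,-.415,.06),('tee',.60,.27,.066),('nut',.445,.387,.044),('manifold',.61,-.272,.064),('elbow',.38,-.29,.066),('cap',.395,.26,.044)]:
    for nm,C in (('scene',S),('side',D)):
        P=C['P'];m=(np.hypot(P[...,0]-x,P[...,1]-y)<.06)
        for lo,hi,l in ((zt-.006,zt+.008,'top'),(.008,.1,'all')):
            q=P[m&(P[...,2]>lo)&(P[...,2]<hi)]
            if len(q)>3:
                r=cv2.minAreaRect((q[:,:2]*1000).astype(np.float32)); print(n,nm,l,len(q),'mean',np.round(q.mean(0),3),'rect',np.round(np.array(r[0])),np.round(r[1]),round(r[2]),'zmax',round(q[:,2].max(),3))
# caddy
for nm,C in (('scene',S),('side',D)):
    P=C['P'];m=(np.abs(P[...,0]-.575)<.14)&(np.abs(P[...,1]+.005)<.15)&(P[...,2]>.015)&(P[...,2]<.05)
    q=P[m];r=cv2.minAreaRect((q[:,:2]*1000).astype(np.float32));print('caddy',nm,len(q),r)
    g=C['p'].astype(int).max(-1)
    sz=1.0; img=np.zeros((560,560,3),np.uint8)
    # ortho rectify via plane z=.02
    K,T=ext(nm);K=np.array(K);Ti=np.linalg.inv(T)
    X,Y=np.meshgrid(np.linspace(.45,.71,520),np.linspace(-.135,.125,520),indexing='ij')
    q=np.stack([X,Y,X*0+.03,X*0+1],-1)@Ti.T
    u=(q[...,0]/q[...,2]*K[0,0]+K[0,2]).astype(np.float32);v=(q[...,1]/q[...,2]*K[1,1]+K[1,2]).astype(np.float32)
    o=cv2.remap(C['p'],u,v,cv2.INTER_CUBIC); cv2.imwrite(f'pics/rect_{nm}.png',o[...,::-1])
a=cv2.imread('pics/rect_scene.png');b=cv2.imread('pics/rect_side.png');cv2.imwrite('pics/rect.png',cv2.resize(np.hstack([a,b]),(800,400)))
E
python3 m.py
```

```text
coupling scene top 75 mean [ 0.481 -0.413  0.058] rect [ 480. -412.] [27. 31.] 84 zmax 0.064
coupling scene all 292 mean [ 0.489 -0.411  0.036] rect [ 483. -413.] [41. 45.] 16 zmax 0.064
coupling side top 140 mean [ 0.477 -0.413  0.059] rect [ 477. -412.] [30. 30.] 79 zmax 0.063
coupling side all 391 mean [ 0.47  -0.415  0.04 ] rect [ 475. -415.] [39. 46.] 41 zmax 0.063
tee scene top 60 mean [0.591 0.279 0.064] rect [592. 278.] [25. 28.] 66 zmax 0.069
tee scene all 282 mean [0.6   0.273 0.037] rect [593. 277.] [29. 75.] 42 zmax 0.069
tee side top 45 mean [0.587 0.278 0.065] rect [589. 280.] [32. 23.] 56 zmax 0.069
tee side all 252 mean [0.585 0.275 0.034] rect [588. 280.] [32. 76.] 45 zmax 0.069
nut scene top 105 mean [0.449 0.401 0.042] rect [449. 402.] [46. 51.] 37 zmax 0.047
nut scene all 277 mean [0.453 0.399 0.031] rect [449. 401.] [51. 51.] 41 zmax 0.047
nut side top 91 mean [0.443 0.402 0.042] rect [444. 400.] [50. 47.] 85 zmax 0.046
nut side all 232 mean [0.441 0.397 0.031] rect [443. 401.] [50. 50.] 85 zmax 0.046
manifold scene top 72 mean [ 0.614 -0.273  0.062] rect [ 613. 
[... 545 characters left out ...]
75. -272.] [26. 24.] 50 zmax 0.071
elbow side all 391 mean [ 0.38  -0.287  0.036] rect [ 386. -287.] [28. 64.] 40 zmax 0.071
cap scene top 139 mean [0.409 0.281 0.042] rect [408. 281.] [49. 48.] 18 zmax 0.046
cap scene all 281 mean [0.413 0.273 0.032] rect [395. 255.] [110.  54.] 64 zmax 0.046
cap side top 142 mean [0.402 0.282 0.043] rect [403. 282.] [48. 48.] 57 zmax 0.046
cap side all 265 mean [0.399 0.273 0.034] rect [388. 258.] [105.  50.] 58 zmax 0.046
caddy scene 1465 ((577.7825927734375, -9.903472900390625), (213.73953247070312, 232.6671905517578), 4.8053202629089355)
caddy side 1478 ((575.6078491210938, -8.696746826171875), (211.01535034179688, 235.1265411376953), 5.017171859741211)
```

View pics/crops.png

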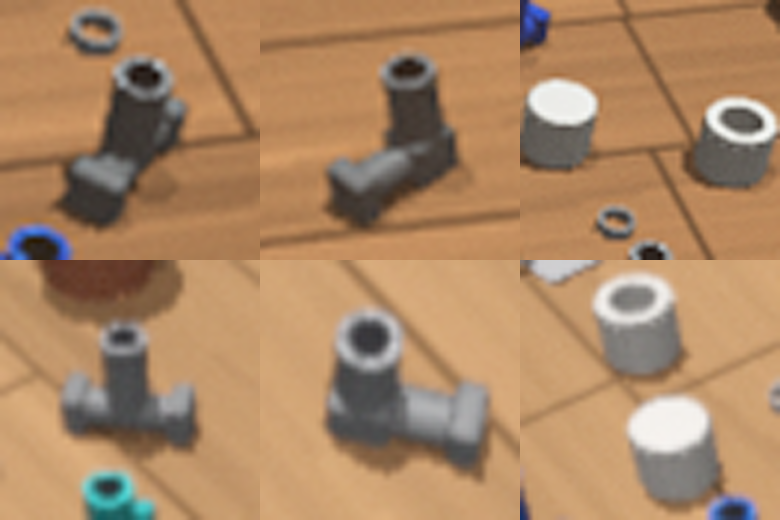

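View pics/rect.png

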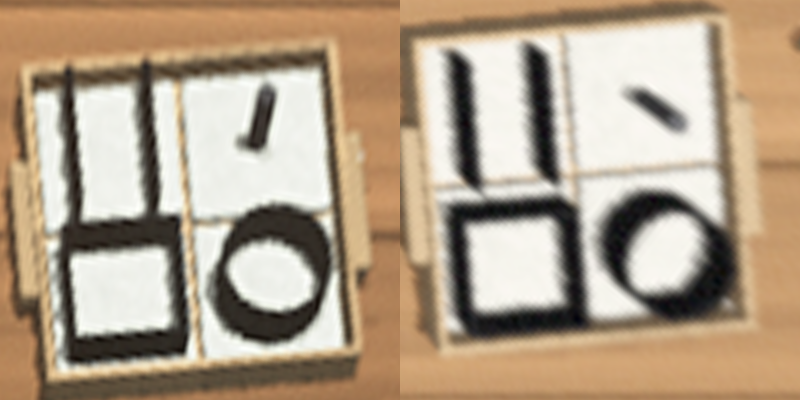

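The tee is grey with pipe on both sides of the branch: scene (383,234), side (255,143). The elbow is the one-sided grey piece at scene (179,207). The nut is the white ring with the hole at scene (405,198), and the cap is the closed one at (364,195). The blue and turquoise tees stay where they are. In the rectified caddy view the rails are at x−/y−, the post at x−/y+, the pocket at x+/y− and the cup at x+/y+. The caddy is turned by about 4.9°.

carry_out(deltas=[-0.274,-0.1426,0,0,0,0.9,-0.274,-0.1426,0,0,0,0.9,-0.274,-0.1426,0,0,0,0.9,-0.274,-0.1426,0,0,0,0.9,-0.274,-0.1426,0,0,0,0.9], grip=60, grip_force=40)

```text
time: 2.28
eef_pos: [0.3949, 0.4498, 0.2068]
tcp_rot: [0.543, 0.84, 0.0, 0.0]
contact_force: [-0.1, -0.4, -0.4]
opening: 0.602
finger_force: 0.0
```

carry_out(deltas=[-0.31,-0.028,0,0,0,0.429,-0.31,-0.028,0,0,0,0.429,-0.31,-0.028,0,0,0,0.429,-0.31,-0.028,0,0,0,0.429,-0.31,-0.028,0,0,0,0.429])

```text
time: 2.9
eef_pos: [0.4974, 0.1558, 0.2069]
tcp_rot: [0.707, 0.707, 0.0, 0.0]
contact_force: [0.6, 0.4, 0.5]
opening: 0.602
finger_force: 0.0
```

Run:
```python
from h import *
# pipe direction of tee, from points near pipe axis height
for f in ('scene0','side0'):
    C=np.load(f+'.npz');P=C['P']
    q=P[(np.hypot(P[...,0]-.59,P[...,1]-.278)<.05)&(P[...,2]>.012)&(P[...,2]<.032)][:,:2]
    best=min((np.ptp(q@[-np.sin(t),np.cos(t)]),t) for t in np.radians(np.arange(100,170,.5)));print(f,best[0],np.degrees(best[1]))
s=ctrl.get_state();print(s['eef_pos'],s['tcp_rot'],s['qpos'])
```

```text
scene0 0.025970402224435696 131.5
side0 0.02978446253573741 135.0
[0.49743454 0.15582843 0.20686566] [7.07093474e-01 7.07119842e-01 4.73984157e-04 3.50702027e-04] [ 1.08760995e-01 -5.68461192e-02  1.95113727e+00  4.93196641e-05
  1.24612318e+00  1.08708000e-01]
```

carry_out(deltas=[-0.29,0,0,0,0,0,-0.29,0,0,0,0,0,-0.29,0,0,0,0,0,-0.29,0,0,0,0,0,-0.29,0,0,0,0,0])

```text
time: 3.52
eef_pos: [0.4967, -0.135, 0.2068]
tcp_rot: [0.708, 0.706, 0.0, 0.0]
contact_force: [0.8, 0.9, -0.2]
opening: 0.598
finger_force: 0.0
```

carry_out(deltas=[-0.278,-0.019,0.03,0,0,0,-0.278,-0.019,0.03,0,0,0,-0.278,-0.019,0.03,0,0,0,-0.278,-0.019,0.03,0,0,0,-0.278,-0.019,0.03,0,0,0])

```text
time: 4.15
eef_pos: [0.477, -0.4134, 0.1759]
tcp_rot: [0.708, 0.706, -0.0, -0.0]
contact_force: [-0.8, 0.4, 0.8]
opening: 0.607
finger_force: 0.0
```

carry_out(deltas=[0,0,0,0,0,0])

```text
time: 4.28
eef_pos: [0.4771, -0.4122, 0.1758]
tcp_rot: [0.708, 0.706, 0.0, -0.0]
contact_force: [-1.0, 0.9, -0.1]
opening: 0.6
finger_force: 0.0
```

Run:
```python
from h import *
p,d,P=cloud('wrist');cv2.imwrite('pics/w1.png',p[...,::-1])
q=P[(P[...,2]>.05)&(P[...,2]<.068)&(np.hypot(P[...,0]-.479,P[...,1]+.4125)<.05)]
print(len(q),q.mean(0),(q.min(0)+q.max(0))/2,np.ptp(q,axis=0)); s=ctrl.get_state();print(s['eef_pos'],s['qpos'])
print(ctrl.camera_model('wrist')['hand_eye'])
```

```text
776 [ 0.4797636  -0.41015726  0.05905792] [ 0.47941159 -0.41109672  0.05594031] [0.03012079 0.02983302 0.01182153]
[ 0.47753699 -0.41071813  0.17599993] [-8.71361096e-01  2.14514305e-01  1.72005038e+00  3.88860448e-04
  1.20810383e+00 -8.69812009e-01]
[[-1.04927469e-04 -9.47603136e-01 -3.19449974e-01  8.26516254e-02]
 [ 9.99999818e-01 -2.89458183e-04  5.30173880e-04  1.45097501e-03]
 [-5.94861840e-04 -3.19449860e-01  9.47602993e-01 -1.66885388e-01]
 [ 0.00000000e+00  0.00000000e+00  0.00000000e+00  1.00000000e+00]]
```

View pics/w1.png

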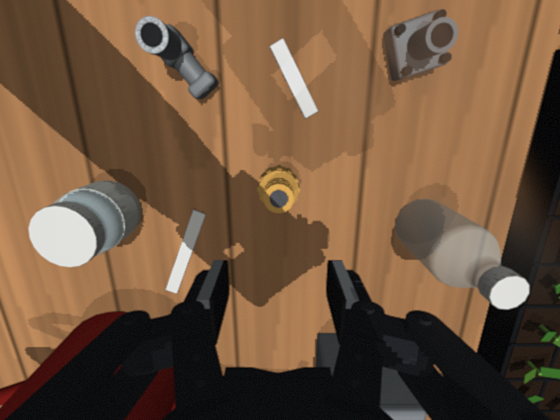

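The wrist view shows the coupling at (280,190), lined up between the fingers. Its neck measures 30 mm, as specified.

carry_out(deltas=[0.001,0.002,0.06,0,0,0,0.001,0.002,0.115,0,0,0,0.001,0.002,0.145,0,0,0,0.001,0.002,0.145,0,0,0])

```text
time: 4.82
eef_pos: [0.4788, -0.4057, 0.0285]
tcp_rot: [0.707, 0.708, 0.0, -0.003]
contact_force: [-0.2, 0.1, -0.1]
opening: 0.599
finger_force: 0.0
```

carry_out(deltas=[0,0,0,0,0,0,0,0,0,0,0,0,0,0,0,0,0,0,0,0,0,0,0,0], grip=10, grip_force=40)

```text
time: 5.32
eef_pos: [0.4835, -0.4132, 0.039]
tcp_rot: [0.707, 0.707, -0.0, 0.006]
contact_force: [-2.8, 1.4, 12.2]
opening: 0.107
finger_force: 16.2
```

carry_out(deltas=[0,0,0,0,0,0,0,0,0,0,0,0])

```text
time: 5.58
eef_pos: [0.4835, -0.4132, 0.039]
tcp_rot: [0.707, 0.707, -0.0, 0.006]
contact_force: [-0.3, 0.5, 12.2]
opening: 0.103
finger_force: 16.2
```

Run:
```python
from h import *
p,d,P=cloud('wrist');a=p[150:,150:450,::-1]
p2,d2,P2=cloud('side');b=cv2.resize(p2[260:360,330:440,::-1],(300,270))
o=np.zeros((270,600,3),np.uint8);o[:,:300]=a[:270];o[:,300:]=b;cv2.imwrite('pics/w2.png',o)
s=ctrl.get_state();print(s)
```

```text
{'time': 5.675, 'qpos': array([-8.66517966e-01,  3.76374475e-01,  1.79186593e+00,  1.60945722e-04,
        9.60871423e-01, -8.66592944e-01]), 'dq': array([ 0.0004082 ,  0.00065831, -0.00087901, -0.00157956, -0.00025509,
        0.00180915]), 'joint_efforts': array([ 1.41750081e-01, -3.23325920e+01, -2.01527399e+01, -6.30743889e-03,
       -2.79622804e-01, -4.50670661e-03]), 'eef_pos': array([ 0.48353387, -0.41322228,  0.03903216]), 'tcp_rot': array([ 7.07098806e-01,  7.07087217e-01, -4.39864915e-04,  6.22520524e-03]), 'contact_force': array([-2.15510203,  0.57787586, 12.67600277]), 'wrist_torque': array([ 0.17235527,  0.09201308, -0.01506009]), 'finger_force': 16.246641911566257, 'opening': 0.10696377660886754}
```

View pics/w2.png

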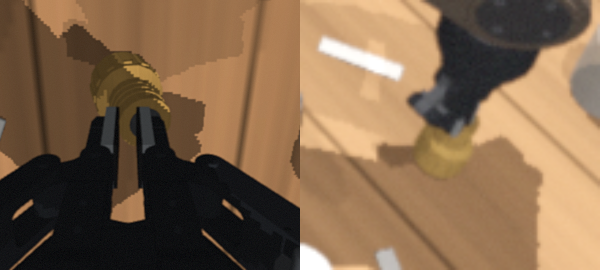

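Run:
```python
from h import *
for n in('wrist','side','scene'):
    p,d,P=cloud(n);p=p.astype(int)
    m=(p[...,0]-p[...,2]>50)&(np.hypot(P[...,0]-.479,P[...,1]+.40)<.07)&(P[...,2]>.006)
    q=P[m];print(n,len(q))
    for lo in np.arange(.006,.07,.008):
        z=q[(q[:,2]>lo)&(q[:,2]<lo+.008)]
        if len(z)>3: print(round(lo,3),len(z),np.round(z.min(0)[:2],3),np.round(z.max(0)[:2],3))
    if n=='wrist': cv2.imwrite('pics/w3.png',cv2.resize(p[150:360,170:400,::-1].astype(np.uint8),None,fx=2.5,fy=2.5))
```

```text
wrist 2681
0.006 86 [ 0.475 -0.4  ] [ 0.501 -0.39 ]
0.014 101 [ 0.463 -0.423] [ 0.508 -0.39 ]
0.022 322 [ 0.463 -0.424] [ 0.508 -0.39 ]
0.03 960 [ 0.463 -0.426] [ 0.504 -0.391]
0.038 109 [ 0.468 -0.418] [ 0.503 -0.398]
0.046 84 [ 0.475 -0.41 ] [ 0.506 -0.398]
0.054 347 [ 0.483 -0.42 ] [ 0.509 -0.398]
0.062 488 [ 0.481 -0.427] [ 0.5   -0.399]
side 394
0.006 23 [ 0.458 -0.437] [ 0.48  -0.396]
0.014 50 [ 0.458 -0.436] [ 0.483 -0.393]
0.022 62 [ 0.459 -0.437] [ 0.501 -0.393]
0.03 95 [ 0.463 -0.435] [ 0.493 -0.394]
0.038 42 [ 0.467 -0.429] [ 0.49  -0.399]
0.046 28 [ 0.472 -0.429] [ 0.493 -0.408]
0.054 20 [ 0.474 -0.429] [ 0.505 -0.417]
0.062 16 [ 0.479 -0.428] [ 0.495 -0.423]
scene 279
0.006 14 [ 0.478 -0.435] [ 0.506 -0.392]
0.014 19 [ 0.484 -0.435] [ 0.507 -0.393]
0.022 57 [ 0.476 -0.438] [ 0.509 -0.392]
0.03 39 [ 0.471 -0.434] [ 0.507 -0.393]
0.038 18 [ 0.485 -0.427] [ 0.505 -0.401]
0.046 17 [ 0.49  -0.429] [ 0.509 -0.4  ]
0.054 35 [ 0.491 -0.43 ] [ 0.511 -0.401]
```

View pics/w3.png

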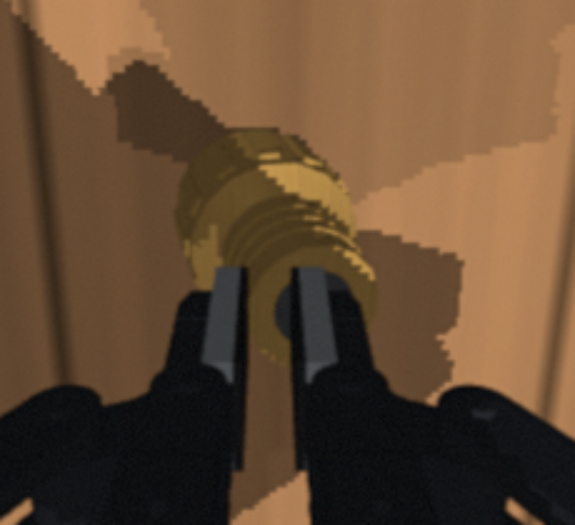

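Run:
```python
from h import *
p,d,P=cloud('wrist');s=ctrl.get_state()
for v in range(250,310,6):
    print(v,[(u,*np.round(P[v,u]*1000).astype(int)) for u in range(252,310,8)])
print(s['eef_pos'])
np.savez('w3.npz',p=p,P=P)
```

```text
250 [(252, np.int64(469), np.int64(-413), np.int64(37)), (260, np.int64(475), np.int64(-410), np.int64(43)), (268, np.int64(480), np.int64(-405), np.int64(53)), (276, np.int64(484), np.int64(-402), np.int64(58)), (284, np.int64(488), np.int64(-400), np.int64(62)), (292, np.int64(493), np.int64(-400), np.int64(63)), (300, np.int64(497), np.int64(-401), np.int64(61)), (308, np.int64(501), np.int64(-401), np.int64(61))]
256 [(252, np.int64(469), np.int64(-417), np.int64(37)), (260, np.int64(475), np.int64(-412), np.int64(46)), (268, np.int64(480), np.int64(-406), np.int64(58)), (276, np.int64(484), np.int64(-404), np.int64(62)), (284, np.int64(488), np.int64(-403), np.int64(64)), (292, np.int64(493), np.int64(-404), np.int64(61)), (300, np.int64(497), np.int64(-404), np.int64(63)), (308, np.int64(501), np.int64(-405), np.int64(60))]
262 [(252, np.int64(469), np.int64(-422), np.int64(36)), (260, np.int64(476), np.int64(-401), np.int64(73)), (268, np.int64(480), np.int64(-401), np.int64(73)), (276, np.int64(484), np.int64(-406), np.int64(65)), (284, np.int64(488), np.int64(-406), np.int64
[... 2454 characters left out ...]
int64(-475), np.int64(-1)), (284, np.int64(491), np.int64(-474), np.int64(0)), (292, np.int64(491), np.int64(-403), np.int64(101)), (300, np.int64(493), np.int64(-400), np.int64(105)), (308, np.int64(496), np.int64(-398), np.int64(107))]
304 [(252, np.int64(475), np.int64(-400), np.int64(108)), (260, np.int64(478), np.int64(-400), np.int64(108)), (268, np.int64(480), np.int64(-416), np.int64(87)), (276, np.int64(484), np.int64(-480), np.int64(-1)), (284, np.int64(491), np.int64(-480), np.int64(-1)), (292, np.int64(491), np.int64(-407), np.int64(99)), (300, np.int64(493), np.int64(-400), np.int64(108)), (308, np.int64(496), np.int64(-398), np.int64(111))]
[ 0.48354573 -0.41319281  0.03901952]
```

The fingertips show at about z=0.072 in the wrist depth, 30 mm higher than the reported TCP, so they closed on top of the coupling and tilted it. I'll lift slowly, let it rock back, and then measure the real tip position.

carry_out(deltas=[0,0,-0.014,0,0,0,0,0,-0.02,0,0,0,0,0,-0.03,0,0,0,0,0,-0.06,0,0,0,0,0,-0.1,0,0,0])

```text
time: 6.5
eef_pos: [0.479, -0.4082, 0.1308]
tcp_rot: [0.707, 0.707, 0.0, -0.002]
contact_force: [1.1, -0.8, 0.9]
opening: 0.101
finger_force: 0.0
```

carry_out(deltas=[0,0,0,0,0,0,0,0,0,0,0,0])

```text
time: 6.75
eef_pos: [0.4796, -0.4088, 0.1307]
tcp_rot: [0.707, 0.707, 0.0, -0.001]
contact_force: [-0.3, 0.0, -0.0]
opening: 0.101
finger_force: 0.0
```

```bash
cat > tip.py <<'E'
from h import *
import sys
s=ctrl.get_state();p,d,P=cloud('wrist');cv2.imwrite('pics/'+sys.argv[1]+'.png',p[...,::-1])
Rm=R.from_quat(s['tcp_rot']).as_matrix()
L=(P-s['eef_pos'])@Rm   # tool coords
m=(L[...,2]<.01)&(np.abs(L[...,1])<.07)&(np.abs(L[...,0])<.06)&(P[...,2]>.075)
for sg in (-1,1):
    q=L[m&(L[...,1]*sg>0)]; print('finger',sg,len(q),'max z',q[:,2].max(), 'at',q[q[:,2].argmax()])
print(s['eef_pos'],s['opening'],s['contact_force'])
m=(P[...,2]>.05)&(P[...,2]<.07)&(np.hypot(P[...,0]-.485,P[...,1]+.41)<.05)
q=P[m];print(len(q),q.mean(0),(q.min(0)+q.max(0))/2,np.ptp(q,axis=0))
E
python3 tip.py w4
```

```text
finger -1 20511 max z -0.027825998076174713 at [ 0.01106573 -0.00889345 -0.027826  ]
finger 1 21055 max z -0.02752285911804287 at [ 0.01090249  0.00858825 -0.02752286]
[ 0.47959977 -0.40879931  0.13074718] 0.10122057871570493 [-0.28336032  0.00764703 -0.02448129]
1051 [ 0.4795348  -0.41233998  0.0589287 ] [ 0.47956014 -0.41368965  0.0561025 ] [0.03041088 0.03072459 0.01139803]
```

View pics/w4.png

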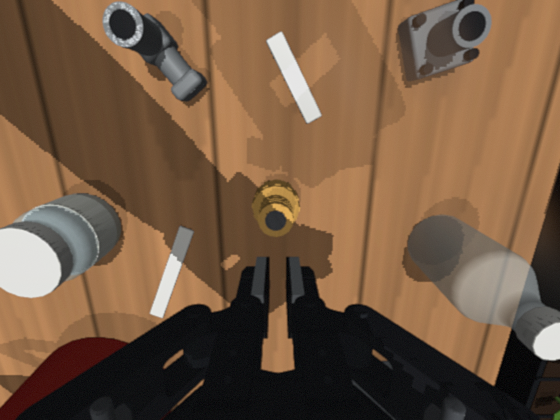

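The coupling is standing again at (0.4796,−0.4125), near (277,215). The real fingertips lie about 28 mm behind the nominal TCP, so I'll measure this at working openings.

carry_out(deltas=[-0.004,0,0,0,0,0,-0.004,0,0,0,0,0], grip=35)

```text
time: 7.05
eef_pos: [0.4795, -0.4131, 0.1302]
tcp_rot: [0.707, 0.707, 0.0, -0.001]
contact_force: [0.1, -0.5, 0.1]
opening: 0.352
finger_force: 0.0
```

```bash
python3 tip.py w5
```

```text
finger -1 19878 max z -0.024825688711974377 at [ 0.00717906 -0.0133859  -0.02482569]
finger 1 20461 max z -0.025524115278967637 at [ 0.00753752  0.01659479 -0.02552412]
[ 0.47952347 -0.41312308  0.13019656] 0.35244358839334067 [ 0.11296629 -0.49669686  0.07592746]
1070 [ 0.47955269 -0.41233493  0.05892673] [ 0.47946559 -0.41370678  0.05581522] [0.03016087 0.03093128 0.01162974]
```

carry_out(deltas=[0,0,0,0,0,0,0,0,0,0,0,0], grip=60)

```text
time: 7.35
eef_pos: [0.4799, -0.4132, 0.1314]
tcp_rot: [0.707, 0.707, 0.0, -0.0]
contact_force: [-0.2, 0.1, 0.3]
opening: 0.599
finger_force: 0.0
```

```bash
python3 tip.py w6
```

```text
finger -1 19708 max z -0.02764614822617214 at [-0.00436009 -0.02409599 -0.02764615]
finger 1 20232 max z -0.027619125329865064 at [-0.00197731  0.02725804 -0.02761913]
[ 0.4799474  -0.41323361  0.13135951] 0.5990170895549839 [-0.15197806  0.07808409  0.30945478]
1046 [ 0.47952412 -0.41239182  0.05900636] [ 0.47957872 -0.41379178  0.05611564] [0.02940573 0.03065218 0.0115045 ]
```

carry_out(deltas=[0,0,0.045,0,0,0,0,0,0.085,0,0,0,0,0,0.11,0,0,0,0,0,0.123,0,0,0,0,0,0.123,0,0,0])

```text
time: 8.02
eef_pos: [0.4797, -0.4129, 0.0078]
tcp_rot: [0.707, 0.707, 0.0, -0.001]
contact_force: [0.0, -0.5, -0.3]
opening: 0.602
finger_force: 0.0
```

carry_out(deltas=[0,0,0,0,0,0,0,0,0,0,0,0,0,0,0,0,0,0,0,0,0,0,0,0], grip=5)

```text
time: 8.52
eef_pos: [0.4808, -0.4144, 0.0103]
tcp_rot: [0.707, 0.707, -0.0, 0.002]
contact_force: [-1.0, 0.5, 5.3]
opening: 0.336
finger_force: 40.0
```

Run:
```python
from h import *
s=ctrl.get_state();print(s['eef_pos'],s['tcp_rot'],s['opening'],s['finger_force'],s['contact_force'])
```

```text
[ 0.48084692 -0.41437531  0.01025715] [ 7.07119049e-01  7.07092715e-01 -1.47343791e-04  1.58765311e-03] 0.33572078950557693 40.008425116539 [-1.04187457  0.52330754  5.27776198]
```

carry_out(deltas=[0,0,-0.055,0,0,0,0,0,-0.115,0,0,0,0.055,0.017,-0.12,0,0,0,0.115,0.036,-0.12,0,0,0,0.17,0.053,-0.12,0,0,0])

```text
time: 9.15
eef_pos: [0.5328, -0.2412, 0.128]
tcp_rot: [0.707, 0.707, 0.0, -0.0]
contact_force: [0.3, -0.3, -1.4]
opening: 0.339
finger_force: 40.0
```

carry_out(deltas=[0.0575,0.018,0,0,0,0,0.115,0.036,0,0,0,0,0.172,0.054,0,0,0,0,0.23,0.072,0,0,0,0,0.285,0.0885,0,0,0,0])

```text
time: 9.78
eef_pos: [0.6212, 0.0439, 0.1277]
tcp_rot: [0.707, 0.707, -0.0, -0.0]
contact_force: [0.5, 0.2, -1.1]
opening: 0.337
finger_force: 40.0
```

carry_out(deltas=[0,0,0,0,0,0,0,0,0,0,0,0])

```text
time: 10.02
eef_pos: [0.6207, 0.0417, 0.1276]
tcp_rot: [0.707, 0.707, -0.001, -0.0]
contact_force: [0.5, -0.0, -0.6]
opening: 0.338
finger_force: 40.0
```

```bash
cat > w.py <<'E'
from h import *
import sys
s=ctrl.get_state();p,d,P=cloud('wrist');cv2.imwrite('pics/'+sys.argv[1]+'.png',p[...,::-1]);np.savez(sys.argv[1]+'.npz',p=p,P=P)
print(s['eef_pos'],R.from_quat(s['tcp_rot']).as_matrix().round(3).tolist(),s['opening'],s['contact_force'],s['qpos'])
E
python3 w.py w7
```

```text
[0.62073595 0.04172046 0.12755724] [[-0.001, 1.0, -0.002], [1.0, 0.001, -0.0], [-0.0, -0.002, -1.0]] 0.33768963056107504 [ 0.47664398 -0.02521707 -0.63126364] [-9.55598540e-02  2.46606015e-01  1.77532365e+00 -5.77743749e-04
  1.12134595e+00 -9.61325223e-02]
```

View pics/w7.png

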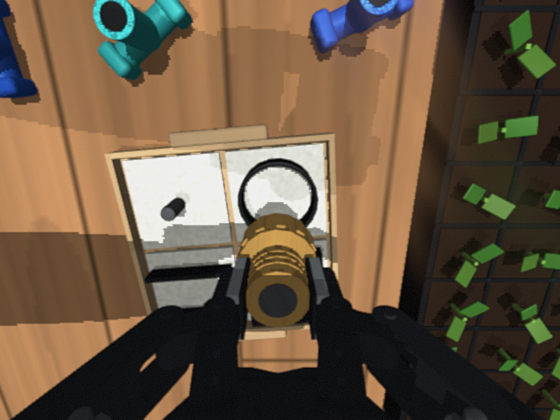

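The coupling is held upright. The cup, its ring centred near (277,195), and the post at (172,208) are in view, so I'll measure both.

```bash
cat > nest.py <<'E'
from h import *
import sys
C=np.load(sys.argv[1]);P=C['P'];p=C['p'].astype(int)
dk=p.max(-1)<70
def fit(q):
    A=np.c_[2*q,np.ones(len(q))];s=np.linalg.lstsq(A,(q**2).sum(1),rcond=None)[0];return s[:2],np.sqrt(s[2]+s[:2]@s[:2])
m=dk&(P[...,2]>.031)&(P[...,2]<.038)&(np.hypot(P[...,0]-.621,P[...,1]-.044)<.05)&(P[...,1]>.055)
q=P[m][:,:2];print('well',len(q),fit(q))
m=dk&(P[...,2]>.034)&(P[...,2]<.05)&(np.hypot(P[...,0]-.524,P[...,1]-.035)<.03)
q=P[m];print('post',len(q),q.mean(0),np.ptp(q,axis=0))
# caddy outer rim y+ edge
m=(P[...,2]>.016)&(P[...,2]<.026)&~dk&(P[...,1]>.05)&(np.hypot(P[...,0]-.577,P[...,1]+.01)<.18)
q=P[m];r=cv2.minAreaRect((q[:,:2]*1000).astype(np.float32));print('rim',r)
E
python3 nest.py w7.npz
```

```text
well 425 (array([0.6222425 , 0.04696871]), np.float64(0.03366141463755276))
post 67 [0.52885804 0.04059634 0.03880337] [0.00866392 0.00912977 0.00929913]
rim ((570.772705078125, 80.47578430175781), (60.826942443847656, 211.8810577392578), 89.9891357421875)
```

carry_out(deltas=[0.004,0.001,0.04,0,0,0,0.004,0.001,0.08,0,0,0,0.004,0.001,0.098,0,0,0,0.004,0.001,0.108,0,0,0,0.004,0.001,0.108,0,0,0])

```text
time: 10.7
eef_pos: [0.6237, 0.045, 0.0217]
tcp_rot: [0.707, 0.707, 0.001, 0.001]
contact_force: [-0.4, -0.2, -0.2]
opening: 0.338
finger_force: 40.2
```

carry_out(deltas=[0,0,0,0,0,0,0,0,0,0,0,0])

```text
time: 10.95
eef_pos: [0.6231, 0.0456, 0.0213]
tcp_rot: [0.707, 0.707, 0.001, 0.001]
contact_force: [-0.4, -0.3, -0.5]
opening: 0.338
finger_force: 40.2
```

Lowering 2 mm more, then releasing and lifting.

carry_out(deltas=[0,0,0.002,0,0,0,0,0,0.002,0,0,0])

```text
time: 11.2
eef_pos: [0.6231, 0.0457, 0.0203]
tcp_rot: [0.707, 0.707, 0.0, 0.0]
contact_force: [-2.5, 0.5, 5.9]
opening: 0.335
finger_force: 40.6
```

carry_out(deltas=[0,0,0,0,0,0,0,0,0,0,0,0,0,0,0,0,0,0], grip=60)

```text
time: 11.58
eef_pos: [0.6223, 0.0458, 0.0182]
tcp_rot: [0.707, 0.707, -0.0, -0.0]
contact_force: [-0.1, 0.3, -0.0]
opening: 0.603
finger_force: 0.0
```

carry_out(deltas=[0,0,-0.03,0,0,0,0,0,-0.085,0,0,0,0,0,-0.145,0,0,0,0,0,-0.15,0,0,0,0,0,-0.15,0,0,0])

```text
time: 12.2
eef_pos: [0.6225, 0.0457, 0.1687]
tcp_rot: [0.707, 0.707, 0.0, 0.0]
contact_force: [-0.4, 0.1, -0.6]
opening: 0.598
finger_force: 0.0
```

```bash
python3 w.py w8; python3 nest.py w8.npz
python3 - <<'E'
from h import *
P=np.load('w8.npz')['P'];m=(P[...,2]>.05)&(P[...,2]<.09)&(np.hypot(P[...,0]-.622,P[...,1]-.046)<.05)
q=P[m];print(len(q),np.median(q,0),q[:,2].max(),np.ptp(q,axis=0))
E
```

```text
[0.62252436 0.04572446 0.16868628] [[-0.0, 1.0, 0.001], [1.0, 0.0, -0.0], [-0.0, 0.001, -1.0]] 0.5983130497544219 [-0.3886586   0.10758927 -0.6298146 ] [-8.90089316e-02  2.08017159e-01  1.74159879e+00 -7.63815061e-05
  1.19119406e+00 -8.90024859e-02]
well 282 (array([0.62220308, 0.04706522]), np.float64(0.033620327006024825))
post 42 [0.529199   0.04064787 0.03891302] [0.00766849 0.00870087 0.00957465]
rim ((570.9891967773438, 80.9139404296875), (211.37159729003906, 61.8280143737793), 0.009971383959054947)
926 [0.62485652 0.04844549 0.06951236] 0.07196090066744765 [0.03051964 0.03018383 0.02187625]
```

carry_out(deltas=[0.06,-0.008,0,0,0,0,0.12,-0.016,0,0,0,0,0.18,-0.025,0,0,0,0,0.233,-0.0325,0,0,0,0,0.233,-0.0325,0,0,0,0])

```text
time: 12.88
eef_pos: [0.5873, 0.2818, 0.1651]
tcp_rot: [0.705, 0.709, -0.002, -0.001]
contact_force: [-0.3, -1.1, -0.1]
opening: 0.603
finger_force: 0.0
```

carry_out(deltas=[0,0,0,0,0,0])

```text
time: 13.0
eef_pos: [0.5889, 0.2782, 0.166]
tcp_rot: [0.707, 0.707, -0.002, -0.001]
contact_force: [0.8, -0.1, 0.6]
opening: 0.598
finger_force: 0.0
```

```bash
python3 w.py w9
python3 - <<'E'
from h import *
P=np.load('w9.npz')['P'];r=np.hypot(P[...,0]-.59,P[...,1]-.279)
q=P[(P[...,2]>.06)&(P[...,2]<.074)&(r<.03)];print(len(q),(q.min(0)+q.max(0))/2,np.ptp(q,axis=0),q.mean(0))
q=P[(P[...,2]>.012)&(P[...,2]<.034)&(r<.055)][:,:2]
print(cv2.minAreaRect((q*1000).astype(np.float32)))
print(min((np.ptp(q@[-np.sin(t),np.cos(t)]),np.degrees(t)) for t in np.radians(np.arange(110,160,.5))))
E
```

```text
[0.58887625 0.27822543 0.16596949] [[-0.001, 1.0, -0.004], [1.0, 0.001, -0.002], [-0.002, -0.004, -1.0]] 0.5982444113795494 [ 0.79904096 -0.07150931  0.59421592] [ 2.86052961e-01  2.70966531e-01  1.67123267e+00 -5.55443084e-04
  1.20344644e+00  2.85685994e-01]
672 [0.59078588 0.28130478 0.06401023] [0.02608352 0.02706182 0.00770551] [0.59087638 0.28195482 0.06557826]
((591.0379028320312, 281.3019714355469), (27.914579391479492, 76.10592651367188), 43.79800033569336)
(np.float64(0.02808032789382575), np.float64(134.0))
```

View pics/w9.png

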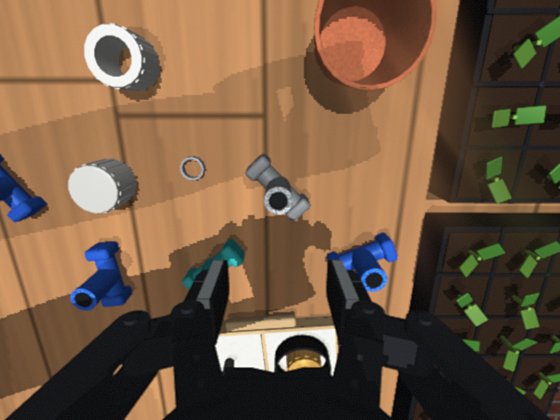

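The grey tee is at (280,190) with pipe on both sides. Its centre is (0.591,0.281), pipe yaw 134°, 76×28 mm as specified.

carry_out(deltas=[0.0025,0.001,0.05,0,0,0,0.0025,0.001,0.1,0,0,0,0.0025,0.001,0.135,0,0,0,0.0025,0.001,0.152,0,0,0,0.0025,0.001,0.152,0,0,0])

```text
time: 13.68
eef_pos: [0.5905, 0.28, 0.0152]
tcp_rot: [0.708, 0.707, -0.001, -0.001]
contact_force: [0.7, -0.2, 1.0]
opening: 0.597
finger_force: 0.0
```

carry_out(deltas=[0,0,0,0,0,0,0,0,0,0,0,0,0,0,0,0,0,0,0,0,0,0,0,0], grip=5)

```text
time: 14.18
eef_pos: [0.5926, 0.2815, 0.0188]
tcp_rot: [0.707, 0.707, 0.002, 0.001]
contact_force: [0.2, -0.7, 7.5]
opening: 0.288
finger_force: 39.5
```

```bash
python3 w.py w10
```

```text
[0.59264079 0.28154124 0.01884015] [[-0.0, 1.0, 0.004], [1.0, 0.0, 0.001], [0.001, 0.004, -1.0]] 0.28774849925177803 [ 0.22674103 -0.69043201  7.47945102] [ 2.89318851e-01  4.46593623e-01  1.73850005e+00 -6.27137119e-04
  9.52698203e-01  2.89318877e-01]
```

carry_out(deltas=[0,0,-0.05,0,0,0,0,0,-0.105,0,0,0,-0.02,0,-0.12,0,0,0,-0.07,-0.01,-0.12,0,0,0,-0.1,-0.017,-0.12,0,0,0])

```text
time: 14.85
eef_pos: [0.5725, 0.179, 0.1351]
tcp_rot: [0.707, 0.707, -0.001, -0.001]
contact_force: [0.7, -0.1, -0.6]
opening: 0.288
finger_force: 39.5
```

carry_out(deltas=[-0.048,-0.008,0,0,0,-0.178,-0.096,-0.016,0,0,0,-0.356,-0.144,-0.024,0,0,0,-0.534,-0.192,-0.032,0,0,0,-0.712,-0.2405,-0.0405,0,0,0,-0.888])

```text
time: 15.48
eef_pos: [0.5317, -0.0609, 0.1349]
tcp_rot: [0.332, 0.943, -0.0, -0.001]
contact_force: [1.4, -0.2, -1.1]
opening: 0.288
finger_force: 39.5
```

carry_out(deltas=[0,0,0,0,0,0,0,0,0,0,0,0])

```text
time: 15.72
eef_pos: [0.5326, -0.0591, 0.1354]
tcp_rot: [0.336, 0.942, 0.0, -0.001]
contact_force: [0.8, 0.7, -1.0]
opening: 0.292
finger_force: 39.6
```

```bash
python3 w.py w11
```

```text
[ 0.53258534 -0.05910769  0.13536989] [[-0.774, 0.633, -0.002], [0.633, 0.774, 0.001], [0.002, -0.0, -1.0]] 0.29187222164492455 [ 0.76076404  0.70860529 -0.99153596] [-3.00215036e-01  5.24208555e-02  1.97937441e+00  5.49835404e-04
  1.11176656e+00 -1.18631462e+00]
```

View pics/w11.png

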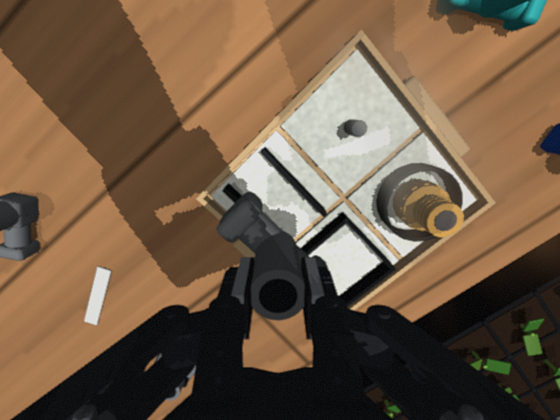

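Run:
```python
from h import *
C=np.load('w11.npz');P=C['P'];p=C['p'].astype(int)
q=P[(P[...,2]>.118)&(P[...,2]<.148)&(np.hypot(P[...,0]-.5326,P[...,1]+.059)<.05)]
# exclude fingers: keep points on -x side (away from grip) : camera sees end collar
f=min((np.ptp(q[:,:2]@[-np.sin(t),np.cos(t)]),np.degrees(t)) for t in np.radians(np.arange(-30,40,.5)));print(len(q),f,q.min(0),q.max(0))
print(cv2.minAreaRect((q[:,:2]*1000).astype(np.float32)))
dk=p.max(-1)<60
q=P[dk&(P[...,2]>.024)&(P[...,2]<.036)&(P[...,0]<.575)&(P[...,0]>.48)&(P[...,1]<-.01)&(P[...,1]>-.11)]
n,l,st,ce=0,0,0,0
a=np.radians(4.9);U=q[:,:2]@np.array([[np.cos(a),-np.sin(a)],[np.sin(a),np.cos(a)]])
h,e=np.histogram(U[:,1],np.arange(-.17,-.04,.003));print([(round(x,3),c) for x,c in zip(e,h) if c]);print(U[:,0].min(),U[:,0].max(), np.array([.5326,-.0591])@np.array([[np.cos(a),-np.sin(a)],[np.sin(a),np.cos(a)]]))
# rail direction fit (right rail)
r=q[U[:,1]>-.105+.0];v=np.linalg.svd(r[:,:2]-r[:,:2].mean(0),full_matrices=False)[2][0];print('rail yaw',np.degrees(np.arctan2(v[1],v[0]))%180,len(r),r.mean(0))
```

```text
2612 (np.float64(0.02724631997480431), np.float64(9.0)) [ 0.49528763 -0.07550447  0.11870299] [ 0.5669492  -0.04263573  0.1479762 ]
((532.1152954101562, -59.037994384765625), (72.24014282226562, 27.403642654418945), 5.093621253967285)
[(np.float64(-0.134), np.int64(51)), (np.float64(-0.131), np.int64(63)), (np.float64(-0.083), np.int64(258)), (np.float64(-0.08), np.int64(254))]
0.48300920590070956 0.5687222730529271 [ 0.52560536 -0.10437706]
rail yaw 4.749558029276065 512 [ 0.5292787  -0.03495505  0.0290264 ]
```

carry_out(deltas=[0,0,0.045,0,0,0,0,0,0.08,0,0,0,0,0,0.1,0,0,0,0,0,0.106,0,0,0,0,0,0.109,0,0,0])

```text
time: 16.4
eef_pos: [0.5338, -0.0584, 0.0287]
tcp_rot: [0.334, 0.943, -0.0, -0.0]
contact_force: [-5.5, 0.2, 13.5]
opening: 0.288
finger_force: 40.8
```

carry_out(deltas=[0,0,0.001,0,0,0,0,0,0.001,0,0,0])

```text
time: 16.65
eef_pos: [0.5346, -0.0587, 0.0288]
tcp_rot: [0.334, 0.942, 0.0, 0.001]
contact_force: [-2.9, 0.6, 5.8]
opening: 0.288
finger_force: 40.1
```

carry_out(deltas=[0,0,0,0,0,0,0,0,0,0,0,0,0,0,0,0,0,0], grip=60)

```text
time: 17.02
eef_pos: [0.5336, -0.0591, 0.0265]
tcp_rot: [0.335, 0.942, -0.0, 0.0]
contact_force: [-0.5, -0.2, 0.4]
opening: 0.601
finger_force: 0.0
```

carry_out(deltas=[0,0,-0.03,0,0,0,0,0,-0.08,0,0,0,0,0,-0.135,0,0,0,0,0,-0.145,0,0,0,0,0,-0.145,0,0,0])

```text
time: 17.65
eef_pos: [0.5337, -0.0593, 0.1718]
tcp_rot: [0.335, 0.942, 0.0, 0.001]
contact_force: [-0.4, 0.0, -0.7]
opening: 0.603
finger_force: 0.0
```

```bash
python3 w.py w12
python3 - <<'E'
from h import *
C=np.load('w12.npz');P=C['P'];r=np.hypot(P[...,0]-.533,P[...,1]+.06)
q=P[(P[...,2]>.07)&(P[...,2]<.085)&(r<.03)];print('top',(q.min(0)+q.max(0))/2,np.median(q,0),np.ptp(q,axis=0))
a=np.radians(4.8)
q=P[(P[...,2]>.030)&(P[...,2]<.045)&(r<.05)&(C['p'].max(-1)>60)];U=q[:,:2]@np.array([[np.cos(a),-np.sin(a)],[np.sin(a),np.cos(a)]])
print('pipe',U.min(0),U.max(0),np.percentile(q[:,2],98))
E
```

```text
[ 0.53370567 -0.05934686  0.17184413] [[-0.776, 0.631, 0.001], [0.631, 0.776, -0.0], [-0.001, 0.0, -1.0]] 0.6028285255602337 [-0.41685749  0.00351324 -0.72686003] [-2.99743106e-01  1.26866194e-02  1.94908652e+00 -4.30201528e-05
  1.17848643e+00 -1.18769478e+00]
top [ 0.53618814 -0.05946177  0.0738442 ] [ 0.53562412 -0.05891529  0.07565819] [0.02675063 0.02693903 0.00738124]
pipe [ 0.48734187 -0.13294277] [ 0.5678196  -0.07767573] 0.03864962766475817
```

Run:
```python
from h import *
C=np.load('w12.npz');P=C['P'];p=C['p'];a=np.radians(4.8);M=np.array([[np.cos(a),-np.sin(a)],[np.sin(a),np.cos(a)]])
U=P[...,:2]@M
for n,lo,hi in(('L',-.14,-.122),('R',-.087,-.072)):
    m=(p.max(-1)<60)&(P[...,2]>.025)&(P[...,2]<.034)&(U[...,1]>lo)&(U[...,1]<hi)&(U[...,0]>.46)&(U[...,0]<.6)
    print(n,m.sum(),np.percentile(U[m],[1,99],axis=0))
m=(P[...,2]>.03)&(P[...,2]<.0395)&(U[...,1]>-.12)&(U[...,1]<-.09)&(U[...,0]>.46)&(U[...,0]<.6)
print('tee',np.percentile(U[m],[1,50,99],axis=0), P[m][:,2].max())
m=(P[...,2]>.068)&(P[...,2]<.08)&(np.hypot(P[...,0]-.535,P[...,1]+.06)<.025);print('topU',(U[m].min(0)+U[m].max(0))/2)
```

```text
L 404 [[ 0.484483   -0.13974733]
 [ 0.59195108 -0.12348183]]
R 437 [[ 0.48431708 -0.08565457]
 [ 0.58738195 -0.07309023]]
tee [[ 0.49188843 -0.11692929]
 [ 0.51317871 -0.10212785]
 [ 0.57369418 -0.0904891 ]] 0.03949474702466976
topU [ 0.52941319 -0.10422435]
```

The tee is seated, with its top at 0.0757 against an expected 0.076. It sits about 3 mm past the middle of the rails, so I'll regrip and ease it back.

carry_out(deltas=[-0.0015,0.0012,0.05,0,0,0,-0.0015,0.0012,0.1,0,0,0,-0.0015,0.0012,0.13,0,0,0,-0.0015,0.0012,0.142,0,0,0,-0.0015,0.0012,0.142,0,0,0])

```text
time: 18.32
eef_pos: [0.5342, -0.0589, 0.0278]
tcp_rot: [0.335, 0.942, -0.0, -0.002]
contact_force: [0.4, 0.1, -0.1]
opening: 0.6
finger_force: 0.0
```

carry_out(deltas=[0,0,0,0,0,0,0,0,0,0,0,0,0,0,0,0,0,0], grip=5)

```text
time: 18.7
eef_pos: [0.5368, -0.0598, 0.0311]
tcp_rot: [0.335, 0.942, 0.0, 0.002]
contact_force: [0.7, -0.2, 4.0]
opening: 0.289
finger_force: 39.4
```

carry_out(deltas=[0,0,-0.004,0,0,0,0.0035,-0.0025,-0.004,0,0,0,0.0035,-0.0025,-0.004,0,0,0,0.0035,-0.0025,0,0,0,0,0.0035,-0.0025,0,0,0,0])

```text
time: 19.32
eef_pos: [0.5314, -0.0594, 0.031]
tcp_rot: [0.335, 0.942, -0.0, -0.0]
contact_force: [-3.9, -0.2, 9.6]
opening: 0.287
finger_force: 40.1
```

carry_out(deltas=[0,0,0,0,0,0,0,0,0,0,0,0,0,0,0,0,0,0], grip=60)

```text
time: 19.7
eef_pos: [0.5308, -0.0589, 0.029]
tcp_rot: [0.335, 0.942, -0.0, -0.0]
contact_force: [-0.6, -0.5, 0.8]
opening: 0.602
finger_force: 0.0
```

carry_out(deltas=[0,0,-0.03,0,0,0,0,0,-0.08,0,0,0,0,0,-0.135,0,0,0,0,0,-0.145,0,0,0,0,0,-0.145,0,0,0])

```text
time: 20.32
eef_pos: [0.5313, -0.059, 0.1747]
tcp_rot: [0.335, 0.942, 0.0, 0.001]
contact_force: [-0.3, 0.8, -0.2]
opening: 0.598
finger_force: 0.0
```

```bash
python3 w.py w13
python3 - <<'E'
from h import *
C=np.load('w13.npz');P=C['P'];p=C['p'];a=np.radians(4.8);M=np.array([[np.cos(a),-np.sin(a)],[np.sin(a),np.cos(a)]])
U=P[...,:2]@M
m=(P[...,2]>.068)&(P[...,2]<.08)&(np.hypot(P[...,0]-.535,P[...,1]+.06)<.025);print('topU',(U[m].min(0)+U[m].max(0))/2,np.median(P[m],0))
m=(P[...,2]>.03)&(P[...,2]<.0395)&(U[...,1]>-.12)&(U[...,1]<-.09)&(U[...,0]>.46)&(U[...,0]<.6)
print('tee',np.percentile(U[m],[1,50,99],axis=0))
E
```

```text
[ 0.53127103 -0.05904484  0.17472601] [[-0.776, 0.631, 0.001], [0.631, 0.776, -0.0], [-0.001, 0.0, -1.0]] 0.5976845952238443 [-0.26498908  0.77742942 -0.22160041] [-3.00582986e-01  4.27370732e-03  1.95203995e+00 -1.26765789e-06
  1.18416610e+00 -1.18858815e+00]
topU [ 0.52520022 -0.10241376] [ 0.53108771 -0.05773823  0.07567452]
tee [[ 0.48755151 -0.11569493]
 [ 0.509331   -0.10120664]
 [ 0.58710938 -0.09040686]]
```

carry_out(deltas=[0.0446,0.038,0,0,0,0.178,0.0891,0.076,0,0,0,0.356,0.1337,0.114,0,0,0,0.534,0.1782,0.152,0,0,0,0.712,0.2228,0.19,0,0,0,0.888], grip=82)

```text
time: 21.0
eef_pos: [0.4789, 0.2174, 0.1715]
tcp_rot: [0.693, 0.721, -0.002, -0.001]
contact_force: [0.7, -0.1, -0.4]
opening: 0.823
finger_force: 0.0
```

carry_out(deltas=[0.0575,-0.0106,0,0,0,0,0.115,-0.0213,0,0,0,0,0.1726,-0.0319,0,0,0,0,0.1726,-0.0319,0,0,0,0,0.1726,-0.0319,0,0,0,0])

```text
time: 21.62
eef_pos: [0.4403, 0.3864, 0.1718]
tcp_rot: [0.691, 0.723, -0.002, -0.0]
contact_force: [1.3, 0.4, -0.7]
opening: 0.818
finger_force: 0.0
```

```bash
python3 w.py w14
python3 - <<'E'
from h import *
C=np.load('w14.npz');P=C['P']
q=P[(P[...,2]>.038)&(P[...,2]<.05)&(np.hypot(P[...,0]-.4465,P[...,1]-.4015)<.04)];print(len(q),(q.min(0)+q.max(0))/2,np.median(q,0),np.ptp(q,axis=0))
q=P[(P[...,2]>.008)&(P[...,2]<.09)&(np.hypot(P[...,0]-.4465,P[...,1]-.4015)<.09)&(np.hypot(P[...,0]-.4465,P[...,1]-.4015)>.033)];print(len(q),q.min(0) if len(q) else 0,q.max(0) if len(q) else 0)
E
```

```text
[0.44033117 0.38644942 0.17183053] [[-0.045, 0.999, -0.004], [0.999, 0.045, -0.003], [-0.003, -0.004, -1.0]] 0.8179101914805493 [ 1.34928362  0.42491106 -0.72505757] [ 5.47438220e-01  1.25354989e-01  1.82986118e+00 -4.67576856e-04
  1.19093248e+00  5.02878557e-01]
1216 [0.44752792 0.40504405 0.04173409] [0.44720154 0.40660876 0.04320069] [0.05089844 0.05157632 0.00742518]
0 0 0
```

View pics/w14.png

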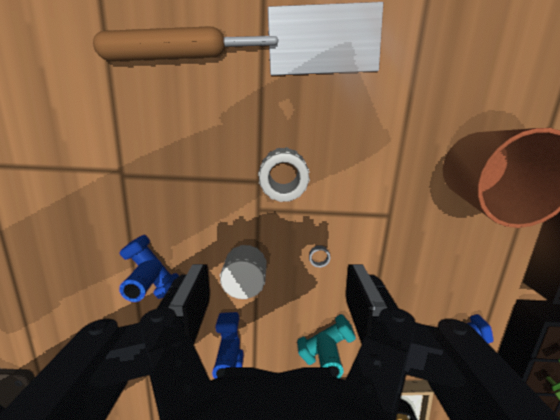

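The nut is at (283,175), a white ring with a hole, centre (0.4475,0.405). The cap at (245,270) stays put, and the area around the nut is clear.

carry_out(deltas=[0.0183,0.008,0.05,0,0,0.045,0.0183,0.008,0.1,0,0,0.045,0.0183,0.008,0.14,0,0,0.045,0.0183,0.008,0.16,0,0,0.045,0.0183,0.008,0.169,0,0,0.045])

```text
time: 22.3
eef_pos: [0.4489, 0.4047, 0.0045]
tcp_rot: [0.708, 0.706, -0.001, -0.0]
contact_force: [-0.3, 0.8, 0.1]
opening: 0.823
finger_force: 0.0
```

carry_out(deltas=[0,0,0,0,0,0])

```text
time: 22.42
eef_pos: [0.4495, 0.4058, 0.0061]
tcp_rot: [0.708, 0.707, 0.0, 0.0]
contact_force: [-0.3, -0.2, 0.0]
opening: 0.818
finger_force: 0.0
```

carry_out(deltas=[0,0,0,0,0,0,0,0,0,0,0,0,0,0,0,0,0,0,0,0,0,0,0,0], grip=30)

```text
time: 22.92
eef_pos: [0.4503, 0.4069, 0.0078]
tcp_rot: [0.707, 0.707, 0.002, 0.001]
contact_force: [0.6, -0.4, 6.1]
opening: 0.558
finger_force: 41.8
```

```bash
python3 w.py w15
```

```text
[0.45031736 0.40688533 0.00780324] [[0.001, 1.0, 0.004], [1.0, -0.001, 0.002], [0.002, 0.004, -1.0]] 0.557752739085701 [ 0.61764402 -0.37638324  6.11738527] [ 5.67797758e-01  3.71596253e-01  1.86783096e+00 -1.41329190e-04
  8.97929261e-01  5.68698863e-01]
```

carry_out(deltas=[0,0,-0.05,0,0,0,0,0,-0.105,0,0,0,-0.02,0.004,-0.12,0,0,0,-0.07,0.0145,-0.12,0,0,0,-0.12,0.025,-0.12,0,0,0])

```text
time: 23.6
eef_pos: [0.4735, 0.2849, 0.1259]
tcp_rot: [0.707, 0.707, 0.0, 0.0]
contact_force: [0.6, -0.6, -0.2]
opening: 0.557
finger_force: 41.7
```

carry_out(deltas=[-0.05,0.0105,0,0,0,0,-0.1,0.021,0,0,0,0,-0.15,0.0315,0,0,0,0,-0.2,0.042,0,0,0,0,-0.247,0.0515,0,0,0,0])

```text
time: 24.22
eef_pos: [0.5247, 0.0371, 0.1255]
tcp_rot: [0.708, 0.707, 0.0, 0.0]
contact_force: [0.6, 0.1, -0.7]
opening: 0.552
finger_force: 41.7
```

carry_out(deltas=[0,0,0,0,0,0,0,0,0,0,0,0])

```text
time: 24.48
eef_pos: [0.5244, 0.039, 0.1252]
tcp_rot: [0.708, 0.707, -0.0, -0.0]
contact_force: [-0.9, -0.3, -0.4]
opening: 0.557
finger_force: 41.7
```

```bash
python3 w.py w16;  python3 - <<'E'
from h import *
C=np.load('w16.npz');P=C['P']
s=ctrl.get_state();e=s['eef_pos']
q=P[(P[...,2]>e[2]+.026)&(P[...,2]<e[2]+.044)&(np.hypot(P[...,0]-e[0],P[...,1]-e[1])<.032)&(C['p'].min(-1)>90)];print(len(q),(q.min(0)+q.max(0))/2,np.median(q,0),np.ptp(q,axis=0))
for n in('scene','side'):
    p,d,P=cloud(n)
    m=(P[...,2]>.025)&(P[...,2]<.048)&(np.hypot(P[...,0]-.525,P[...,1]-.038)<.03)&(p.max(-1)<110);q=P[m];print(n,len(q),q.mean(0) if len(q) else 0)
E
```

```text
[0.52442165 0.03904689 0.12523935] [[0.002, 1.0, -0.001], [1.0, -0.002, 0.001], [0.001, -0.001, -1.0]] 0.5566096159481813 [-0.92369534 -0.31778035 -0.35571012] [-1.18994342e-01  4.16284269e-02  2.01084699e+00  5.21683691e-04
  1.08975521e+00 -1.17698736e-01]
2564 [0.5261147  0.03806951 0.1573016 ] [0.52488282 0.05196369 0.16061615] [0.04749563 0.05038804 0.01085285]
scene 29 [0.52841275 0.0344333  0.03633529]
side 19 [0.5201653  0.03206561 0.03738228]
```

View pics/w16.png

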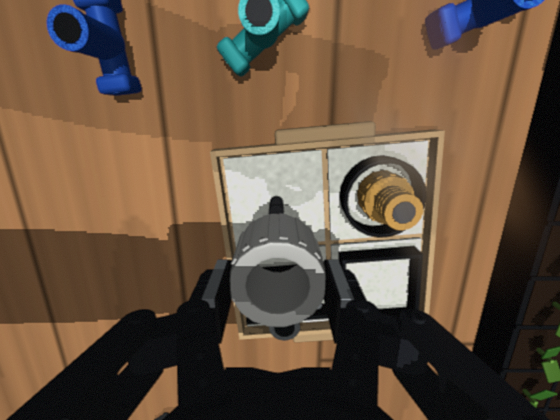

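carry_out(deltas=[-0.001,0,0.045,0,0,0,-0.001,0,0.075,0,0,0,-0.001,0,0.095,0,0,0,-0.001,0,0.105,0,0,0,-0.001,0,0.108,0,0,0])

```text
time: 25.25
eef_pos: [0.5242, 0.0386, 0.0178]
tcp_rot: [0.707, 0.707, -0.001, -0.001]
contact_force: [-7.3, 1.9, 11.8]
opening: 0.558
finger_force: 43.0
```

carry_out(deltas=[0,0,0.001,0,0,0,0,0,0.001,0,0,0])

```text
time: 25.5
eef_pos: [0.5257, 0.038, 0.0178]
tcp_rot: [0.707, 0.707, 0.001, 0.001]
contact_force: [-1.3, 2.0, 4.3]
opening: 0.562
finger_force: 42.2
```

carry_out(deltas=[0,0,0,0,0,0,0,0,0,0,0,0,0,0,0,0,0,0], grip=76)

```text
time: 25.88
eef_pos: [0.5249, 0.0376, 0.0164]
tcp_rot: [0.708, 0.707, 0.0, 0.0]
contact_force: [0.2, -0.2, -0.0]
opening: 0.76
finger_force: 0.0
```

carry_out(deltas=[0,0,-0.03,0,0,0,0,0,-0.085,0,0,0,0,0,-0.14,0,0,0,0,0,-0.15,0,0,0,0,0,-0.15,0,0,0])

```text
time: 26.5
eef_pos: [0.5251, 0.0376, 0.1668]
tcp_rot: [0.708, 0.707, 0.0, 0.001]
contact_force: [0.2, 0.3, -0.4]
opening: 0.759
finger_force: 0.0
```

```bash
python3 w.py w17;  python3 - <<'E'
from h import *
P=np.load('w17.npz')['P']
q=P[(P[...,2]>.045)&(P[...,2]<.07)&(np.hypot(P[...,0]-.525,P[...,1]-.038)<.035)];print(len(q),(q.min(0)+q.max(0))/2,np.median(q,0),np.ptp(q,axis=0))
E
```

```text
[0.52505494 0.03763811 0.16682795] [[0.001, 1.0, 0.001], [1.0, -0.001, -0.0], [-0.0, 0.001, -1.0]] 0.7588481848741317 [ 0.24758826  0.26090664 -0.37374626] [-1.21293204e-01 -6.43009177e-03  1.97789529e+00 -3.51222667e-05
  1.16878415e+00 -1.20147023e-01]
1335 [0.52757552 0.03637357 0.05022544] [0.52751544 0.03815487 0.05309881] [0.05132283 0.05091338 0.01036616]
```

carry_out(deltas=[-0.06,0.0167,0,0,0,0,-0.12,0.0333,0,0,0,0,-0.18,0.05,0,0,0,0,-0.24,0.0667,0,0,0,0,-0.295,0.082,0,0,0,0], grip=60)

```text
time: 27.18
eef_pos: [0.6054, -0.2588, 0.1627]
tcp_rot: [0.708, 0.706, -0.001, -0.003]
contact_force: [0.6, 0.6, 0.1]
opening: 0.597
finger_force: 0.0
```

carry_out(deltas=[-0.015,0.0045,0,0,0,0,-0.015,0.0045,0,0,0,0,-0.015,0.0045,0,0,0,0])

```text
time: 27.55
eef_pos: [0.6104, -0.2704, 0.1652]
tcp_rot: [0.707, 0.707, -0.0, -0.001]
contact_force: [-0.0, 0.2, -0.1]
opening: 0.597
finger_force: 0.0
```

```bash
python3 w.py w18;  python3 - <<'E'
from h import *
P=np.load('w18.npz')['P'];r=np.hypot(P[...,0]-.612,P[...,1]+.273)
q=P[(P[...,2]>.058)&(P[...,2]<.072)&(r<.03)];print(len(q),(q.min(0)+q.max(0))/2,np.median(q,0),np.ptp(q,axis=0))
q=P[(P[...,2]>.01)&(P[...,2]<.04)&(r<.05)];print(cv2.minAreaRect((q[:,:2]*1000).astype(np.float32)))
q=P[(P[...,2]>.022)&(P[...,2]<.029)&(r<.05)];print(cv2.minAreaRect((q[:,:2]*1000).astype(np.float32)))
E
```

```text
[ 0.6103766  -0.27038794  0.16518181] [[-0.0, 1.0, -0.002], [1.0, 0.0, 0.002], [0.002, -0.002, -1.0]] 0.5967777574520428 [-0.04785628  0.2318951  -0.12016672] [-5.68906574e-01  3.05250678e-01  1.63024919e+00  4.57884209e-04
  1.20878158e+00 -5.69361337e-01]
609 [ 0.61339078 -0.2718543   0.0622954 ] [ 0.61337429 -0.27088374  0.0637172 ] [0.02444931 0.02586363 0.00827284]
((613.3456420898438, -271.9149169921875), (48.16368865966797, 48.276100158691406), 17.397018432617188)
((613.4166870117188, -271.9492492675781), (47.93795394897461, 48.24528121948242), 17.582706451416016)
```

View pics/w18.png

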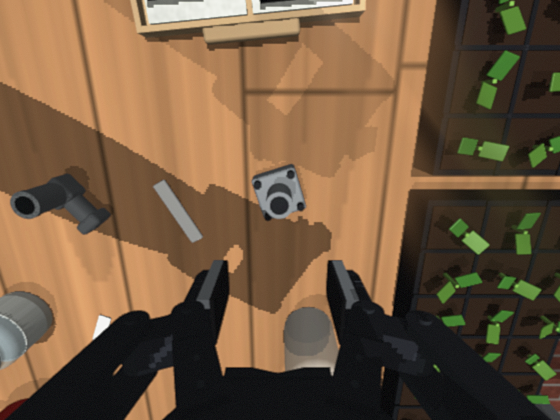

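The manifold is at (280,195), square foot yaw 17.5°, centre (0.6134,−0.2719). A glass bottle is near (305,335), so I'm checking its clearance to the hand.

Run:
```python
from h import *
for f in('side0','scene0','w18','w1','w4'):
    try: P=np.load(f+'.npz')['P']
    except Exception: continue
    m=(P[...,2]>.03)&(P[...,2]<.2)&(np.abs(P[...,0]-.63)<.12)&(P[...,1]<-.305)&(P[...,1]>-.5);
    if f=='w18': m&=P[...,2]<.13
    q=P[m];print(f,len(q),q.min(0) if len(q) else '',q.max(0) if len(q) else '',np.median(q,0) if len(q) else '')
```

```text
side0 1081 [ 0.61621691 -0.4918001   0.03004921] [ 0.67286034 -0.42942512  0.15315487] [ 0.63255048 -0.46467353  0.0979438 ]
scene0 1031 [ 0.63165693 -0.49067147  0.03005305] [ 0.68449256 -0.4288091   0.15222929] [ 0.66896013 -0.45412494  0.09357027]
w18 2211 [ 0.61987766 -0.46026669  0.03003977] [ 0.68207455 -0.42605158  0.10110198] [ 0.64755673 -0.43126973  0.06605406]
```

carry_out(deltas=[-0.0015,0.003,0.04,0,0,-0.153,-0.0015,0.003,0.085,0,0,-0.305,-0.0015,0.003,0.125,0,0,-0.305,-0.0015,0.003,0.147,0,0,-0.305,-0.0015,0.003,0.147,0,0,-0.305])

```text
time: 28.22
eef_pos: [0.6129, -0.2722, 0.0178]
tcp_rot: [0.591, 0.806, -0.0, -0.002]
contact_force: [0.2, -0.2, 0.5]
opening: 0.604
finger_force: 0.0
```

carry_out(deltas=[0,0,0,0,0,0,0,0,0,0,0,0,0,0,0,0,0,0,0,0,0,0,0,0], grip=5)

```text
time: 28.72
eef_pos: [0.6155, -0.2748, 0.022]
tcp_rot: [0.592, 0.806, 0.0, 0.002]
contact_force: [-0.6, 0.0, 5.7]
opening: 0.29
finger_force: 39.3
```

```bash
python3 w.py w19
```

```text
[ 0.61550716 -0.27477068  0.02198768] [[-0.299, 0.954, 0.004], [0.954, 0.299, -0.002], [-0.003, 0.003, -1.0]] 0.28991445966115736 [-0.59475145  0.02517449  5.71411842] [-5.70230095e-01  4.75458602e-01  1.69039654e+00  3.13702282e-04
  9.71661356e-01 -8.74236964e-01]
```

carry_out(deltas=[0,0,-0.05,0,0,0,0,0,-0.105,0,0,0,0,0,-0.12,0,0,0,0.02,0.008,-0.12,0,0,0])

```text
time: 29.28
eef_pos: [0.6159, -0.2531, 0.1403]
tcp_rot: [0.593, 0.805, 0.0, 0.001]
contact_force: [-0.4, 1.2, -1.9]
opening: 0.288
finger_force: 39.6
```

carry_out(deltas=[0.05,0.02,0,0,0,0.07,0.1,0.04,0,0,0,0.14,0.15,0.06,0,0,0,0.221,0.1852,0.0748,0,0,0,0.221,0.1852,0.0748,0,0,0,0.221])

```text
time: 29.9
eef_pos: [0.6291, -0.0487, 0.1355]
tcp_rot: [0.675, 0.737, -0.001, -0.003]
contact_force: [-0.2, 0.1, -1.4]
opening: 0.286
finger_force: 39.6
```

carry_out(deltas=[0,0,0,0,0,0,0,0,0,0,0,0])

```text
time: 30.15
eef_pos: [0.6309, -0.054, 0.1383]
tcp_rot: [0.678, 0.735, -0.001, -0.001]
contact_force: [1.3, -0.3, -0.3]
opening: 0.285
finger_force: 39.6
```

```bash
python3 w.py w20
python3 - <<'E'
from h import *
C=np.load('w20.npz');P=C['P'];p=C['p'];r=np.hypot(P[...,0]-.63,P[...,1]+.05)
e=ctrl.get_state()['eef_pos'];b=e[2]-.022
q=P[(P[...,2]>b+.02)&(P[...,2]<b+.03)&(r<.045)];print(len(q),cv2.minAreaRect((q[:,:2]*1000).astype(np.float32)))
a=np.radians(4.85);M=np.array([[np.cos(a),-np.sin(a)],[np.sin(a),np.cos(a)]]);U=P[...,:2]@M
m=(p.max(-1)<60)&(P[...,2]>.024)&(P[...,2]<.036)&(r<.062);print(m.sum(),np.percentile(U[m],[1,99],axis=0),e[:2]@M)
E
```

```text
[ 0.63093102 -0.05403515  0.1383046 ] [[-0.082, 0.997, -0.002], [0.997, 0.082, 0.0], [0.0, -0.002, -1.0]] 0.2853240930730214 [ 1.26925333 -0.31040382 -0.25713385] [-2.45370870e-01  2.58405505e-01  1.73986099e+00 -2.13611523e-04
  1.14511256e+00 -3.26999616e-01]
2634 ((630.2232055664062, -43.70642852783203), (48.09755325317383, 35.84853744506836), 5.082680702209473)
818 [[ 0.56291559 -0.12869655]
 [ 0.66152404 -0.04204753]] [ 0.62433408 -0.10741304]
```

View pics/w20.png

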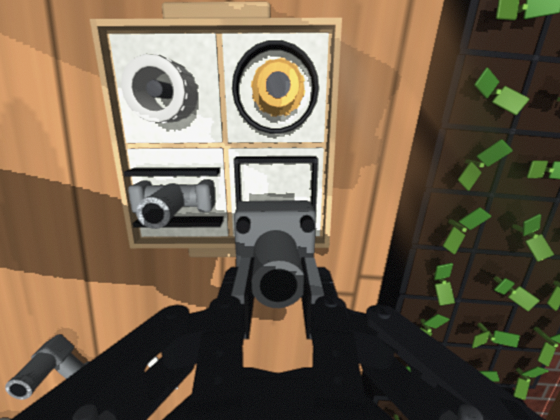

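All three placed parts look right. The manifold's yaw is 5.1°, matching the pocket, so I'm lowering it.

carry_out(deltas=[0.002,0,0.045,0,0,0,0.002,0,0.08,0,0,0,0.002,0,0.098,0,0,0,0.002,0,0.106,0,0,0,0.002,0,0.109,0,0,0])

```text
time: 30.82
eef_pos: [0.632, -0.0519, 0.0321]
tcp_rot: [0.677, 0.736, -0.0, 0.0]
contact_force: [-6.1, 1.0, 9.7]
opening: 0.284
finger_force: 40.8
```

carry_out(deltas=[0,0,0.001,0,0,0,0,0,0.001,0,0,0])

```text
time: 31.08
eef_pos: [0.6326, -0.0518, 0.0321]
tcp_rot: [0.677, 0.736, 0.0, 0.001]
contact_force: [-3.0, -0.6, 5.9]
opening: 0.283
finger_force: 40.3
```

carry_out(deltas=[0,0,0,0,0,0,0,0,0,0,0,0,0,0,0,0,0,0], grip=60)

```text
time: 31.45
eef_pos: [0.6316, -0.0513, 0.0294]
tcp_rot: [0.677, 0.736, 0.0, 0.0]
contact_force: [0.5, 0.1, -0.2]
opening: 0.601
finger_force: 0.0
```

carry_out(deltas=[0,0,-0.03,0,0,0,0,0,-0.08,0,0,0,0,0,-0.135,0,0,0,-0.05,0,-0.15,0,0,0,-0.1,0,-0.17,0,0,0])

```text
time: 32.08
eef_pos: [0.64, -0.1514, 0.2005]
tcp_rot: [0.677, 0.736, 0.0, 0.0]
contact_force: [1.2, -0.8, 0.1]
opening: 0.6
finger_force: 0.0
```

carry_out(deltas=[0,0,0,0,0,0,0,0,0,0,0,0])

```text
time: 32.33
eef_pos: [0.6394, -0.1507, 0.1988]
tcp_rot: [0.677, 0.736, 0.0, -0.001]
contact_force: [0.8, -0.1, -0.5]
opening: 0.601
finger_force: 0.0
```

```bash
python3 w.py w21
python3 - <<'E'
from h import *
C=np.load('w21.npz');P=C['P']
for n,x,y,z in(('coupling',.623,.047,.07),('tee',.531,-.059,.076),('nut',.526,.037,.054),('manifold',.631,-.052,.074)):
    q=P[(P[...,2]>z-.012)&(P[...,2]<z+.02)&(np.hypot(P[...,0]-x,P[...,1]-y)<.032)]
    print(n,len(q),np.median(q,0) if len(q) else '',z)
E
```

```text
[ 0.63935858 -0.15072665  0.19876056] [[-0.082, 0.997, -0.001], [0.997, 0.082, 0.001], [0.001, -0.001, -1.0]] 0.6011322520135204 [ 0.79311937 -0.0736263  -0.45011604] [-3.85939541e-01  2.53595793e-01  1.63074101e+00  5.12040384e-04
  1.25838495e+00 -4.68496754e-01]
coupling 0  0.07
tee 849 [ 0.53351977 -0.05835709  0.07549685] 0.076
nut 319 [0.53229226 0.01371969 0.0512596 ] 0.054
manifold 709 [ 0.63149381 -0.04834789  0.07368473] 0.074
```

View pics/w21.png

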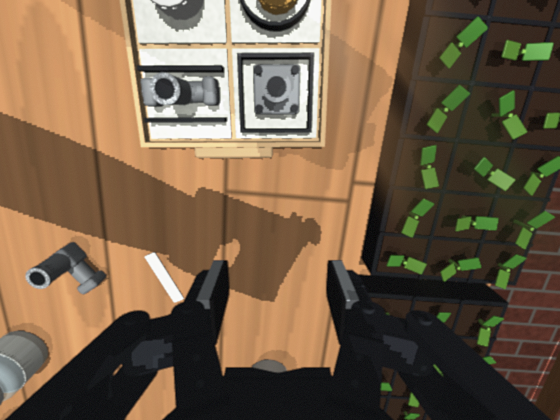

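The manifold sits square in its pocket at (277,90) and the tee lies between the rails at (180,90). Both tops read at seated height, as the coupling and nut tops did when I placed them, so I'm handing in.

```bash
python3 -c "
from plant import ctrl
print(ctrl.sign_off())"
```

```text
the job is handed in; nothing more can be done
None
```

The coupling, tee, nut and manifold were placed in that order, released and seated at the expected heights, and the job was handed in at about 32 s; my first grasp briefly tilted the coupling, which righted itself, and the elbow, cap and coloured tees were left alone.

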